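# Four clicks on the noise box

### The arm

A 6-joint arm with a two-finger parallel gripper is mounted at the origin on the work surface. World frame = base frame: x ahead of the robot, y to its left, z up, the work surface at z = 0. Lengths are in m, angles in rad, forces in N, time in s.
With the tool pointing down it reaches from about 0.3 to 0.95 m from the base axis. Payload 3.1 kg.
Tool frame: the origin (TCP) lies midway between the tips of the shut fingers; the grasp point (between the pads) lies 19 mm behind it; z points along the fingers, y is the direction in which the jaws open and shut (so a half turn about z gives the same grasp; the last joint's range is limited). The gripper opens to 85 mm and grips with 20 to 120 N. Pads are 22 mm wide; open, the fingers measure 114 mm over their backs; the gripper's body (76 mm by 85 mm) begins 54 mm behind the grasp point. The pads swing forward as they close: fully open they stand 13 mm farther back than shut.
Start: joints at [-1.278, 0.308, 1.634, -0, 1.2, -0.07], TCP at [0.222, -0.584, 0.231] pointing down, gripper open.
Joint ranges: [-3.06, 3.06], [-0.79, 1.96], [0.05, 2.63], [-1.19, 4.34], [0.05, 2.64], [-2.94, 2.94]. Speed limits (rad/s): [2.79, 2.79, 3.14, 3.14, 3.14, 3.14].

### API

Orientations are given as [roll, pitch, yaw] about the fixed x, y, z axes, in that order (R = Rz(yaw) Ry(pitch) Rx(roll)).
In Python, from plant import env gives the robot as it stands. The module is installed in compiled form; this text tells all that it offers.
- The arm moves only by the tool step_arm, never from a script. Its argument "increments" is one flat list of numbers, 6 for each row, row after row: the shift along the tool's x, y, z in units of 200 mm (1.0 is 200 mm), then the turn, a rotation vector about the tool's x, y, z in units of 45 degrees (1.0 is 45 degrees). In form: [dx, dy, dz, wx, wy, wz, dx, dy, dz, wx, wy, wz, ...]. A call has exactly 8 rows; each row is the pose to reach, as a shift and turn from the pose commanded when the call began, along the tool's axes at that moment; what a row does not reach only later rows make up. A row lasts 1/12 s, in which the tool goes at most 41.7 mm and 7.16 degrees, less where a joint would pass 70% of its speed; a pose out of reach is approached as far as the arm can. A call with a number of a shift or a turn outside -1 to 1 is refused whole. A call with a gripper value outside its range is refused whole. "gripper" is the closure, from 0 (fully open) to 1 (shut), set as the call begins (left out, the last holds). The fingers move at their own pace and stop on an object; the grip force is fixed at half the most. Time passes only in rows, so rows that repeat a pose let the fingers close, or fill a call up. It gives the time, the measured TCP pose, the force and the opening at its end, in the units of the state.
- env.observe(): the state, without advancing time (a new reading comes with each control period).
- env.snapshot(name): name is "scene" or "side" or "wrist"; returns a dict with "pixels" (420x560x3 uint8, blue, green, red), "mtx" (3x3 intrinsics, pixels), "rvec" (rotation vector, rad) and "tvec" (3), from world to camera coordinates, as OpenCV has them; the wrist camera has in their place "tool_from_camera" (4x4, takes a point from camera to tool coordinates, whose origin is the TCP and whose axes are the flange's). Camera axes: x right, y down, z forward; pixel columns grow to the right and rows downward; lengths in m; the calibration is good to about 2 mm. A picture is of the moment at which its call begins: read the wrist's pose just before it. There is no depth.
- env.job_done(): hands the job in, once; it reports no verdict.
The state is a dict: "t": time; "joint_pos": joint angles; "joint_vel": joint speeds; "effort": joint torques, N m; "ee_pos": TCP position; "eef_rot": TCP orientation; "wrist_force": force on the tool from outside, world axes, zero at the start; "torque": the same for the moment, N m; "grip_width": finger opening in m.
Only numpy, scipy, OpenCV 4.12 (cv2) and the standard library are available. Lean on these libraries where they do the work, as an engineer would, in place of code of your own. Each camera call takes 0.05 s, during which the arm holds its last target. There are 200 camera calls.

### The job

Turn the big click-stop selector dial on the homemade noise box exactly four clicks clockwise (seen from above) by pushing its raised pointer rib round with a fingertip: never pinch or grip the dial, never turn it backwards or past the fourth click. Then, with a fingertip, press the big push button on the small wooden trigger box all the way down and let it come up again. Leave the batteries and the screwdriver where they lie.

Things in the scene. Friction and masses are not known exactly. Their poses are not given: they have to be found in the camera images.
- noise_box: Fixed wooden noise box, 200 x 300 x 60 mm (x, y, z) with pink taped sides; origin at the centre of its underside, on the table, its axes along its edges. The selector sits on the +y half of its top panel; nails and three small fixed knobs (20 mm wide), none higher than 14 mm above the panel, fill the -y half.
- dial_axis (a point): Point on the selector's vertical turning axis, at the height of the dial's flat top (76 mm above the table). The dial is a grey disc 92 mm across and 12 mm thick, on a fixed thin round aluminium plate 116 mm across with 12 tick marks. A hub 26 mm across rises 18 mm above the disc at the axis. The axes of this frame do not turn with the dial: at joint value 0 the rib points along its -x.
- pointer (a point): Point on the top of the dial's only rib, 35 mm out from the turning axis, 100 mm above the table; it turns with the dial. The black rib is radial, from the hub to 45 mm from the axis, 10 mm thick, and rises 24 mm above the disc's flat top; a white line runs along its top. The direction from the axis to this point is where the dial points.
- selector (a joint): Angle of the dial, rad, 0 at the start and growing clockwise seen from above. Click stops every 0.5236 rad (30 degrees), 12 to a turn, so four clicks is 2.094. To leave a stop takes at most about 0.12 N m (about 4 N on the rib 33 mm from the axis); just past half-way between two stops the dial snaps forward to the next by itself, away from the finger, and stays there. Hard stops at -1.05 and 3.67.
- trigger_box: Fixed small light-wood block, 100 x 110 mm and 37 mm high, with one big round push button in the middle of its top. It stands to the left or the right of the noise box; a fixed aluminium stomp pedal, 115 x 70 mm and 51 mm high, stands on the other side. Origin at the centre of its underside.
- trigger_top (a point): Centre of the top of the button's grey cap, 32 mm across, 59 mm above the table and 10 mm proud of its black housing; it is pressed straight down.
- trigger (a joint): Travel of the button, m: 0 up, 0.006 all the way down. Sprung: about 5 N holds it all the way down, and it comes up by itself.
- battery_a: Loose 9 V battery, 48 x 26 x 17 mm, lying flat on the table beyond the trigger box; origin at the centre of its underside.
- battery_b: Loose 9 V battery, 48 x 26 x 17 mm, lying flat on the table beyond the pedal; origin at the centre of its underside.
- screwdriver: Loose screwdriver lying on the table beyond the noise box, roughly across the robot's view.
Not all that is in view belongs to the job. Leave any blue or orange look-alike of the trigger_box alone.

How it is judged:
On the way, in this order (a step that is already met when the one before it is completed fails the run):
1. the dial rests at the fourth click (value of joint selector between 1.98 and 2.21 rad and velocity of joint selector between -0.1 and 0.1 rad/s), for 0.2 s.
2. the trigger button is pressed all the way down (value of joint trigger above 0.0045 m and value of joint selector between 1.98 and 2.21 rad), for 0.05 s.
At the end, for the whole second after the job is handed in: The dial rests at the fourth click from its start (2.094 rad, within 0.11), and the button, having been pressed at least 4.5 mm after that, is up again (under 1.5 mm) (all of step 1 and value of joint trigger below 0.0015 m); the robot touches nothing.
It fails at once if the dial is turned past the fourth click, towards the fifth (more than 2.4 rad) (value of joint selector above 2.4 rad).
It fails at once if the dial is turned backwards (below -0.25 rad) (value of joint selector below -0.25 rad).
It fails at once if the dial is pinched or forced (more than 18 N between fingers and dial) (contact force between the fingers and selector above 18 N).
It fails at once if a battery or the screwdriver is moved more than 20 mm or lifted (distance of any of battery_a, battery_b, screwdriver from where it was at the start of the episode above 0.02 m).
It also fails if it takes over 64 s, if anything falls off the work surface, if the arm or the gripper's body presses on something with over 40 N, if the wrist force passes 120 N, or if a joint passes its speed limit or range.

## Working session

There is one attempt and no reset: what is moved stays moved. The work goes in short steps, Python scripts to look and compute and a tool call to move; the robot and the scene stay as the last step left them, time stands still between calls to the robot, and variables do not carry over. Pictures are saved under pics/ and viewed, about 8 in all and at most 12, crops included, and the job is handed in when it is done.

Besides the shell and the picture viewer there is one more tool, called by a JSON object that holds its "fn" and its "kwargs", one argument or row to a line. step_arm: Moves the arm, as the interface text tells. Shifts and turns lie within -1 to 1; 1 stands for 200 mm of shift or 45 degrees of turn. Its arguments: {"type":"object","properties":{"increments":{"type":"array","items":{"type":"number","minimum":-1,"maximum":1}},"gripper":{"type":"number"}},"required":["increments"]}

```bash
mkdir -p pics; cat > h.py <<'E'
import numpy as np, cv2
from plant import env
from scipy.spatial.transform import Rotation as R
def snap(n,name=None):
    s=env.snapshot(n)
    if name: cv2.imwrite(f'pics/{name}.png',s['pixels'])
    return s
def cam(s):
    Rm=cv2.Rodrigues(np.array(s['rvec'],float))[0]; return Rm,np.array(s['tvec'],float).ravel()
def ray(s,uv,z):
    Rm,t=cam(s); K=np.array(s['mtx']); d=Rm.T@np.linalg.inv(K)@np.array([uv[0],uv[1],1.]); o=-Rm.T@t
    return o+d*(z-o[2])/d[2]
def proj(s,P):
    return cv2.projectPoints(np.array(P,float).reshape(-1,3),np.array(s['rvec'],float),np.array(s['tvec'],float),np.array(s['mtx']),None)[0].reshape(-1,2)
E
python3 - <<'E'
from h import *
o=env.observe(); print({k:np.round(v,3) for k,v in o.items()})
a=snap('scene','a'); b=snap('side','b')
print(-cam(a)[0].T@cam(a)[1],-cam(b)[0].T@cam(b)[1])
E
```

```text
{'t': np.float64(0.0), 'joint_pos': array([-1.278,  0.309,  1.635,  0.   ,  1.2  , -0.07 ]), 'joint_vel': array([-0.001,  0.001,  0.   ,  0.001, -0.002,  0.001]), 'effort': array([-0.0000e+00, -4.1526e+01, -2.7667e+01, -0.0000e+00,  1.0000e-02,
       -0.0000e+00]), 'ee_pos': array([ 0.222, -0.584,  0.23 ]), 'eef_rot': array([-3.139, -0.   ,  0.363]), 'wrist_force': array([-0.801,  0.833,  0.202]), 'torque': array([ 0.016, -0.011,  0.033]), 'grip_width': np.float64(0.085)}
[1.11683906 0.09543149 0.95309913] [0.19746446 0.67468729 0.98008303]
```

View pics/a.png

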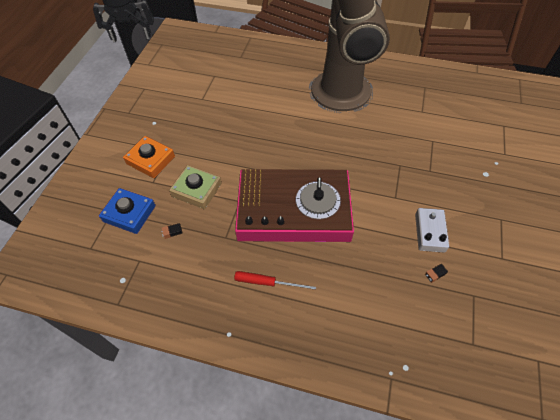

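View pics/b.png

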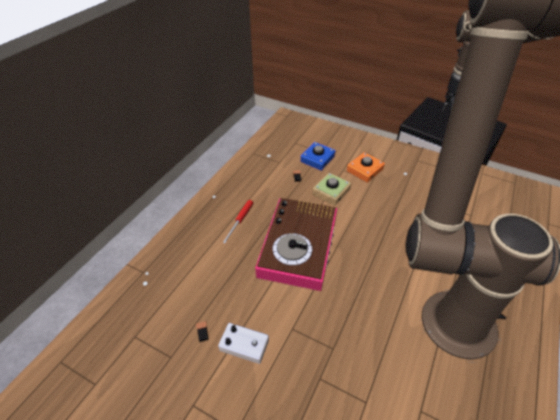

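Candidates for the trigger box in the scene view are the light-wood box (195,185), the orange one (149,155) and the blue one (127,209). By the description I choose the light-wood box, which stands right beside the noise box. The dial is at (318,198), with its rib pointing at the robot. The pedal is at (432,228), the batteries at (172,230) and (436,272), and the screwdriver at (275,281).

```bash
python3 - <<'E'
from h import *
a=snap('scene'); b=snap('side')
A=a['pixels'];B=b['pixels']
c=np.hstack([cv2.resize(A[160:250,230:365],None,fx=4,fy=4,interpolation=2)[:360],])
d=cv2.resize(A[160:220,160:230],None,fx=4,fy=4,interpolation=2)
e=cv2.resize(B[165:290,250:360],None,fx=2.2,fy=2.2,interpolation=2)
W=np.zeros((600,800,3),np.uint8); W[:360,:540]=c; W[:240,540-0:540+260]=d[:, :260]; W[250:250+e.shape[0],550:550+e.shape[1]]=e
cv2.imwrite('pics/c.png',W)
# pale plate ring: low saturation, bright
for s,n,roi in((a,'scene',(285,170,350,230)),(b,'side',(265,225,320,275))):
    x0,y0,x1,y1=roi; p=s['pixels'][y0:y1,x0:x1]; h=cv2.cvtColor(p,cv2.COLOR_BGR2HSV)
    m=((h[...,1]<60)&(h[...,2]>90)).astype(np.uint8)
    k=max(cv2.findContours(m,cv2.RETR_EXTERNAL,cv2.CHAIN_APPROX_NONE)[0],key=cv2.contourArea)
    k=cv2.convexHull(k)
    pts=np.array([ray(s,q[0]+[x0,y0],0.063) for q in k])[:,:2]
    (cx,cy),r=cv2.minEnclosingCircle(pts.astype(np.float32))
    el=cv2.fitEllipse(pts.astype(np.float32)*1000)
    print(n,'plate',(cx,cy),r,el)
# pink box outline top
for s in (a,b):
    h=cv2.cvtColor(s['pixels'],cv2.COLOR_BGR2HSV)
    m=((h[...,0]>160)&(h[...,0]<176)&(h[...,1]>150)&(h[...,2]>80)).astype(np.uint8)
    k=np.vstack([q for q in cv2.findContours(m,0,1)[0] if cv2.contourArea(q)>8]); q=cv2.convexHull(k); ap=cv2.approxPolyDN(q,5) if hasattr(cv2,'approxPolyDN') else cv2.approxPolyDP(q,4,True)
    for u in ap.reshape(-1,2): print(u, ray(s,u,0.06)[:2].round(3), ray(s,u,0)[:2].round(3))
# light wood box
h=cv2.cvtColor(A,cv2.COLOR_BGR2HSV); print('trig hsv',h[190,180],h[175,205],'cap',h[180,194])
h=cv2.cvtColor(B,cv2.COLOR_BGR2HSV); print(h[190,321],h[183,333])
E
```

```text
scene plate (0.5020608901977539, 0.024546528235077858) 0.05968690663576126 ((501.88433837890625, 25.058271408081055), (117.65699005126953, 118.6220703125), 113.11925506591797)
side plate (0.5016452670097351, 0.025253940373659134) 0.06208859011530876 ((501.46209716796875, 24.962970733642578), (121.04490661621094, 123.92481994628906), 24.363689422607422)
[347 170] [0.385 0.082] [0.335 0.081]
[350 241] [0.602 0.128] [0.567 0.13 ]
[237 240] [ 0.67  -0.142] [ 0.64  -0.158]
[241 170] [ 0.458 -0.2  ] [ 0.413 -0.22 ]
[336 209] [ 0.447 -0.191] [ 0.463 -0.248]
[320 289] [0.37  0.114] [0.382 0.077]
[257 276] [0.546 0.157] [0.568 0.124]
[256 266] [0.566 0.129] [0.59  0.093]
trig hsv [ 41  87 165] [ 39  84 163] cap [ 18  23 131]
[ 31  70 168] [ 15  18 114]
```

View pics/c.png

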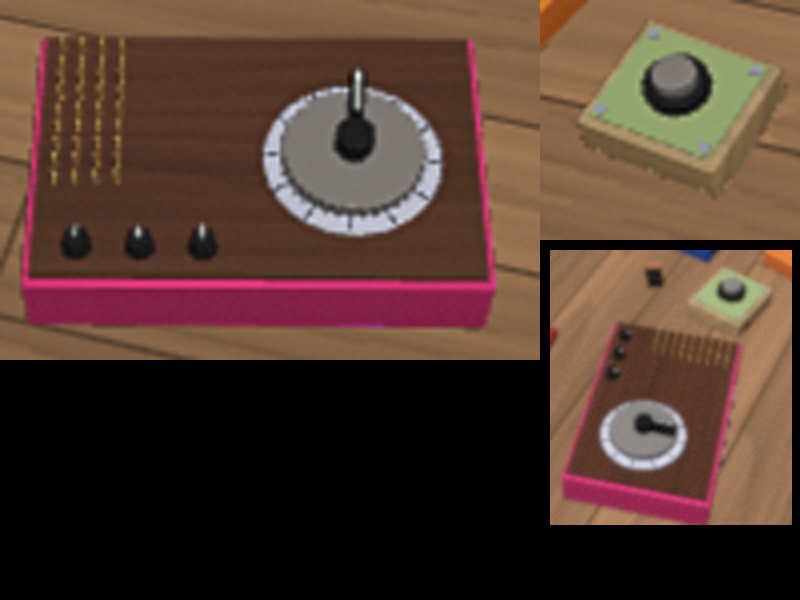

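The crop confirms it: a light-wood block with a green top plate and a grey cap at scene pixel (194,179). The rib's white line runs from (319.5,177.5) to (319,188). Next I localise the cap and the rib direction.

```bash
cat >> h.py <<'E'
AX=np.array([0.5017,0.025])
def plan(rows_target):
    """rows: (x,y,z,yaw deg) -> increments relative to measured pose"""
    o=env.observe(); T=R.from_euler('xyz',o['eef_rot']); out=[]
    for x,y,z,yw in rows_target:
        d=T.inv().apply(np.array([x,y,z])-o['ee_pos'])/0.2
        w=(T.inv()*R.from_euler('xyz',[np.pi,0,np.radians(yw)])).as_rotvec()/(np.pi/4)
        out.append(np.round(np.r_[d,w],3))
    return o,np.array(out)
def fing(psi,phi0,extra=0,r=0.033,off=0.016):
    p=np.radians(phi0-psi); rr=np.array([np.cos(p),np.sin(p)]); t=np.array([np.sin(p),-np.cos(p)])
    return AX+r*rr-(off+extra)*t, phi0-psi-90
E
python3 - <<'E'
from h import *
a=snap('scene'); b=snap('side')
for u in((319.5,177.5),(319.2,188)):
    p=ray(a,u,.1); print('rib',p.round(4),(np.degrees(np.arctan2(*(p[:2]-AX)[::-1])))%360, np.hypot(*(p[:2]-AX)))
for u in ((292,243),(306,246)):
    p=ray(b,u,.1); print('rib b',p.round(4),(np.degrees(np.arctan2(*(p[:2]-AX)[::-1])))%360)
# cap: grey blob in trigger region
for s,(x0,y0,x1,y1),c in((a,(170,165,220,200),(194,178.7)),(b,(315,172,350,200),(333,182.5))):
    p=s['pixels'][y0:y1,x0:x1]; h=cv2.cvtColor(p,cv2.COLOR_BGR2HSV)
    m=((h[...,1]<50)&(h[...,2]>90)).astype(np.uint8)
    n,l,st,ce=cv2.connectedComponentsWithStats(m)
    i=1+np.argmax(st[1:,4]); k=cv2.findContours((l==i).astype(np.uint8),0,1)[0][0]
    q=ce[i]+[x0,y0]; print('cap',st[i],q,ray(s,q,.059).round(4),'hand',ray(s,c,.059).round(4))
for ph,yw,x in ((0,0,0),):
    P,yw=fing(0,194.5,0.014); print('start',P,yw)
E
```

```text
rib [0.4596 0.0181 0.1   ] 189.24150586672218 0.042654515867776216
rib [0.4927 0.0244 0.1   ] 183.83416083350016 0.009003584679984461
rib b [0.4978 0.0337 0.1   ] 114.38200309154114
rib b [0.457  0.0248 0.1   ] 180.2878093802382
cap [18  9 11  9 82] [193.03658537 177.95121951] [ 0.5159 -0.3187  0.059 ] hand [ 0.5176 -0.3152  0.059 ]
cap [13  6 10  6 47] [332.25531915 180.42553191] [ 0.5124 -0.3168  0.059 ] hand [ 0.5059 -0.3079  0.059 ]
start [ 0.47726253 -0.01230697] 104.5
```

{"fn": "step_arm", "kwargs": {
  "increments": [0.125,-0.125,0,0,0,-0.12,0.25,-0.25,0,0,0,-0.24,0.375,-0.375,0,0,0,-0.36,0.5,-0.5,0,0,0,-0.48,0.625,-0.625,0,0,0,-0.6,0.75,-0.75,0,0,0,-0.72,0.875,-0.875,0,0,0,-0.84,1,-1,0,0,0,-0.9],
  "gripper": 1
}}

```text
t: 0.97
ee_pos: [0.3381, -0.3248, 0.2314]
eef_rot: [3.141, 0.0, 1.073]
wrist_force: [0.4, 0.5, 0.4]
grip_width: 0.0002
```

```bash
python3 - <<'E'
from h import *
P,yw=fing(0,192,0.014)
o,r=plan([(P[0],P[1],.22,yw)]); print(o['t'],o['ee_pos'],o['eef_rot'],o['grip_width'],P,yw); print(r)
E
```

```text
0.9667 [ 0.33814946 -0.32479409  0.23142187] [3.14107613e+00 3.97399892e-05 1.07306126e+00] 0.00016749386625417189 [ 0.47565848 -0.01120551] 102
[[ 1.706e+00 -1.450e-01  5.700e-02  1.000e-03  0.000e+00 -9.000e-01]]
```

{"fn": "step_arm", "kwargs": {
  "increments": [0.13,-0.01,0,0,0,-0.12,0.26,-0.02,0,0,0,-0.24,0.39,-0.03,0,0,0,-0.36,0.52,-0.05,0,0,0,-0.48,0.65,-0.06,0,0,0,-0.6,0.78,-0.07,0,0,0,-0.72,0.9,-0.08,0,0,0,-0.84,1,-0.09,0,0,0,-0.9]
}}

```text
t: 1.63
ee_pos: [0.4186, -0.1407, 0.2315]
eef_rot: [3.141, 0.0, 1.781]
wrist_force: [0.4, -0.8, 0.3]
grip_width: 0.0002
```

```bash
python3 - <<'E'
from h import *
P,yw=fing(0,192,0.014)
o,r=plan([(P[0],P[1],.20,yw)]); print(o['ee_pos'],o['eef_rot']); print(r)
E
```

```text
[ 0.41858012 -0.14073888  0.23147731] [3.14094604e+00 1.11574241e-05 1.78120174e+00]
[[0.574 0.414 0.158 0.001 0.    0.001]]
```

{"fn": "step_arm", "kwargs": {
  "increments": [0.1,0.07,0.03,0,0,0,0.2,0.14,0.06,0,0,0,0.3,0.21,0.09,0,0,0,0.4,0.28,0.12,0,0,0,0.5,0.35,0.14,0,0,0,0.574,0.414,0.158,0,0,0,0.574,0.414,0.158,0,0,0,0.574,0.414,0.158,0,0,0]
}}

```text
t: 2.3
ee_pos: [0.4756, -0.0124, 0.1995]
eef_rot: [-3.141, 0.0, 1.779]
wrist_force: [-0.2, -0.4, 0.1]
grip_width: 0.0004
```

```bash
cat >> h.py <<'E'
def wcam(s,o):
    T=np.eye(4); T[:3,:3]=R.from_euler('xyz',o['eef_rot']).as_matrix(); T[:3,3]=o['ee_pos']
    return T@np.array(s['tool_from_camera'])
def wray(s,o,uv,z):
    C=wcam(s,o); d=C[:3,:3]@np.linalg.inv(s['mtx'])@np.array([uv[0],uv[1],1.]); return C[:3,3]+d*(z-C[2,3])/d[2]
E
python3 - <<'E'
from h import *
o=env.observe(); s=snap('wrist','w1'); print(o['ee_pos'],o['eef_rot'][2]); print(wcam(s,o)[:3].round(3))
E
```

```text
[ 0.4756478  -0.01243907  0.19950285] 1.7788847414975777
[[ 0.978  0.195  0.068  0.457]
 [ 0.207 -0.924 -0.32   0.071]
 [-0.     0.327 -0.945  0.342]]
```

View pics/w1.png

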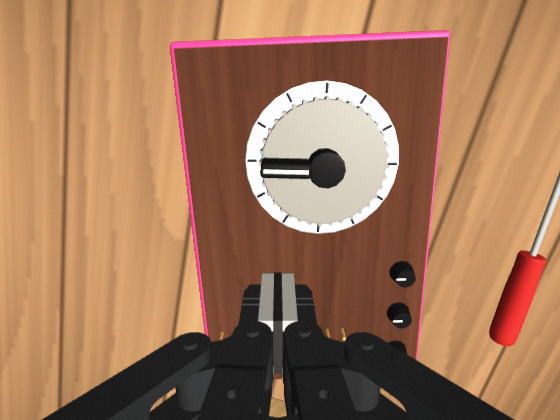

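The wrist view shows the plate centred near (323,157). The rib's white line runs from (263,172) to (308,172), and the shut fingertips are at (278,275). I will refine the axis and the rib direction from this picture.

```bash
python3 - <<'E'
from h import *
o=env.observe(); s=snap('wrist'); p=s['pixels'][70:245,235:410]; h=cv2.cvtColor(p,cv2.COLOR_BGR2HSV)
m=((h[...,1]<60)&(h[...,2]>120)).astype(np.uint8)
k=cv2.convexHull(max(cv2.findContours(m,0,1)[0],key=cv2.contourArea)).reshape(-1,2)+[235,70]
pts=np.array([wray(s,o,q,.063)[:2] for q in k],np.float32)
print('plate',cv2.fitEllipse(pts*1000))
# hub top (z .094)
A=None
def ang(a,b): d=b-a; return np.degrees(np.arctan2(d[1],d[0]))%360
x=[wray(s,o,u,.1)[:2] for u in((308,172),(263,172))]; print('line',x,ang(*x))
# white line fit
g=s['pixels'][160:185,255:312].min(2); bl=cv2.morphologyEx(g,cv2.MORPH_TOPHAT,np.ones((13,1),np.uint8))
ys,xs=np.where(bl>100); sel=(ys>8)&(ys<16); q=np.c_[xs[sel]+255,ys[sel]+160]; 
if len(q)>5:
    w=np.array([wray(s,o,u,.1)[:2] for u in q],np.float32); L=cv2.fitLine(w,2,0,.01,.01).ravel(); print(len(q),L,np.degrees(np.arctan2(L[1],L[0]))%180+180)
# tip
for z in (.19,.2): print(z,[wray(s,o,u,z)[:2].round(4) for u in((262,274),(295,274))])
# box edges at z=.06
e=[wray(s,o,u,.06)[:2] for u in((172,46),(448,36))]; print(e,ang(*e)-0)
e=[wray(s,o,u,.06)[:2] for u in((448,36),(172,46))]; print(ang(*e))
E
```

```text
plate ((501.1415710449219, 25.191875457763672), (115.6325912475586, 115.9590072631836), 27.570384979248047)
line [array([0.48800641, 0.02208278]), array([0.45886897, 0.01596274])] 191.86200841103764
207 [0.9819034  0.18938269 0.47436133 0.02004917] 190.91676
0.19 [array([ 0.4669, -0.0103]), array([ 0.4817, -0.0072])]
0.2 [array([ 0.4663, -0.005 ]), array([ 0.4801, -0.0021])]
[array([0.38029378, 0.08114242]), array([0.5652173 , 0.12640503])] 13.753539814204016
193.75353981420403
```

```bash
sed -i 's/^AX=.*/AX=np.array([0.5012,0.0252])/' h.py; python3 - <<'E'
from h import *
P,yw=fing(0,191.5,0.012); print(P,yw)
o,r=plan([(P[0],P[1],.083,yw)]); print(r)
E
```

```text
[ 0.47444479 -0.00881703] 101.5
[[ 0.024  0.     0.584 -0.001  0.001  0.007]]
```

{"fn": "step_arm", "kwargs": {
  "increments": [0.02,0,0.12,0,0,0,0.02,0,0.24,0,0,0,0.02,0,0.36,0,0,0,0.02,0,0.44,0,0,0,0.02,0,0.5,0,0,0,0.02,0,0.55,0,0,0,0.02,0,0.58,0,0,0,0.02,0,0.584,0,0,0]
}}

```text
t: 3.07
ee_pos: [0.474, -0.0097, 0.0821]
eef_rot: [-3.14, -0.0, 1.775]
wrist_force: [-0.9, 0.3, -0.1]
grip_width: -0.0004
```

```bash
python3 - <<'E'
from h import *
np.set_printoptions(suppress=True,linewidth=150)
o,r=plan([(*fing(0,191.5,0.012*(1-f))[0],.083,101.5) for f in (.5,1)]+[(*fing(q,191.5)[0],.083,101.5-q) for q in (3,6,9,12,15,18)]); print(o['ee_pos'],o['eef_rot'],o['wrist_force'])
print(r)
E
```

```text
[ 0.47404413 -0.00969     0.08205978] [-3.13988406 -0.00043539  1.77543134] [-0.85303521  0.3305994  -0.12625828]
[[ 0.034  0.003 -0.005 -0.002 -0.001  0.005]
 [ 0.064  0.003 -0.005 -0.002 -0.001  0.005]
 [ 0.073 -0.001 -0.005 -0.002 -0.     0.072]
 [ 0.082 -0.004 -0.005 -0.002 -0.     0.138]
 [ 0.091 -0.007 -0.005 -0.002 -0.     0.205]
 [ 0.1   -0.01  -0.005 -0.002 -0.     0.272]
 [ 0.109 -0.012 -0.005 -0.002 -0.     0.338]
 [ 0.119 -0.013 -0.005 -0.002 -0.     0.405]]
```

{"fn": "step_arm", "kwargs": {
  "increments": [0.034,0.003,0,0,0,0.005,0.064,0.003,0,0,0,0.005,0.073,-0.001,0,0,0,0.072,0.082,-0.004,0,0,0,0.138,0.091,-0.007,0,0,0,0.205,0.1,-0.01,0,0,0,0.272,0.109,-0.012,0,0,0,0.338,0.119,-0.013,0,0,0,0.405]
}}

```text
t: 3.73
ee_pos: [0.4681, 0.0142, 0.0839]
eef_rot: [3.14, -0.0, 1.456]
wrist_force: [-0.1, 0.9, 0.6]
grip_width: -0.0004
```

```bash
python3 - <<'E'
from h import *
np.set_printoptions(suppress=True,linewidth=150)
s=snap('wrist','w2')
o,r=plan([(*fing(q,191.5)[0],.083,101.5-q) for q in np.linspace(18,48,9)[1:]]); print(o['ee_pos'],o['eef_rot'],o['wrist_force'])
print(r)
E
```

```text
[0.46798205 0.01455607 0.08386831] [ 3.13986965 -0.000429    1.45477968] [-0.61594245  0.34359881  0.19524685]
[[ 0.003 -0.011  0.004  0.002 -0.001  0.08 ]
 [ 0.014 -0.015  0.004  0.002 -0.001  0.163]
 [ 0.025 -0.019  0.004  0.002 -0.001  0.247]
 [ 0.037 -0.021  0.004  0.002 -0.001  0.33 ]
 [ 0.049 -0.023  0.004  0.002 -0.001  0.413]
 [ 0.061 -0.024  0.004  0.002 -0.001  0.497]
 [ 0.073 -0.025  0.004  0.002 -0.001  0.58 ]
 [ 0.085 -0.024  0.004  0.002 -0.001  0.663]]
```

View pics/w2.png

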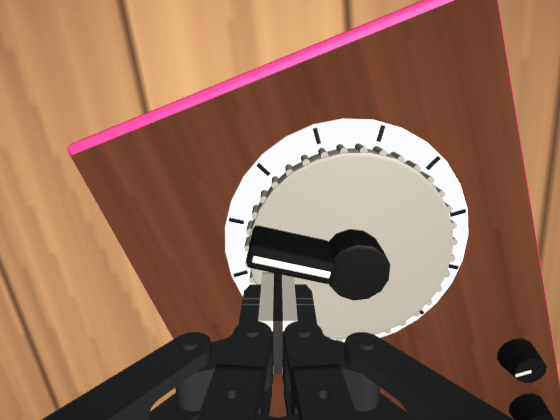

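The picture shows the rib ahead of the finger with a gap; its white line runs from (252,259) to (330,274), so the first click has been made. I'll measure the angle and carry on.

{"fn": "step_arm", "kwargs": {
  "increments": [0.003,-0.011,0,0,0,0.08,0.014,-0.015,0,0,0,0.163,0.025,-0.019,0,0,0,0.247,0.037,-0.021,0,0,0,0.33,0.049,-0.023,0,0,0,0.413,0.061,-0.024,0,0,0,0.497,0.073,-0.025,0,0,0,0.58,0.085,-0.024,0,0,0,0.663]
}}

```text
t: 4.45
ee_pos: [0.465, 0.0313, 0.0837]
eef_rot: [3.14, -0.0, 0.936]
wrist_force: [-0.4, -0.7, 0.5]
grip_width: -0.0
```

```bash
cat >> h.py <<'E'
def dialang(s,o,vmax=290):
    """dark rib pixels cast to z=.1; angle of rib (deg)"""
    h=cv2.cvtColor(s['pixels'],cv2.COLOR_BGR2HSV); ys,xs=np.where(h[:vmax,:,2]<70)
    w=np.array([wray(s,o,u,.1)[:2] for u in zip(xs,ys)])-AX; r=np.hypot(*w.T); w=w[(r>.018)&(r<.042)]
    return np.degrees(np.arctan2(*w.mean(0)[::-1]))%360,len(w)
E
python3 - <<'E'
from h import *
np.set_printoptions(suppress=True,linewidth=150)
o=env.observe(); s=snap('wrist','w3'); print('rib',dialang(s,o))
o,r=plan([(*fing(q,191.5)[0],.083,101.5-q) for q in np.linspace(48,78,9)[1:]]); print(o['ee_pos'],o['eef_rot'],o['wrist_force'])
print(r)
E
```

```text
rib (np.float64(126.17053764916973), 2933)
[0.46525192 0.03181525 0.08377312] [ 3.1402438  -0.00114599  0.93409996] [-0.42745795  0.90404951 -0.17064926]
[[ 0.011 -0.006  0.004  0.002 -0.002  0.084]
 [ 0.023 -0.01   0.004  0.002 -0.002  0.167]
 [ 0.034 -0.013  0.004  0.002 -0.002  0.25 ]
 [ 0.046 -0.016  0.004  0.002 -0.002  0.334]
 [ 0.058 -0.018  0.004  0.001 -0.002  0.417]
 [ 0.07  -0.019  0.004  0.001 -0.002  0.5  ]
 [ 0.082 -0.019  0.004  0.001 -0.002  0.584]
 [ 0.094 -0.019  0.004  0.001 -0.002  0.667]]
```

View pics/w3.png

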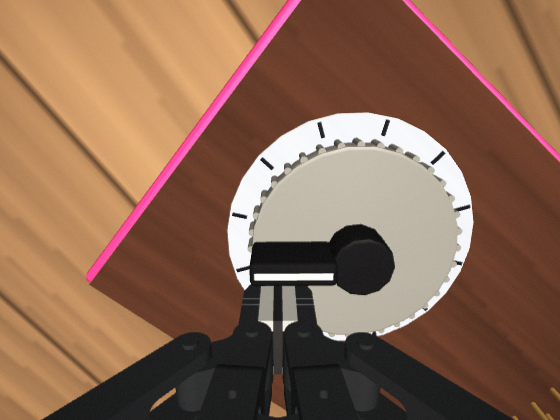

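The rib's white line, from (254,277) to (333,276), is flush with the finger here, about half-way to the second stop. I'll go a few degrees on and measure.

{"fn": "step_arm", "kwargs": {
  "increments": [0.005,-0.004,0,0,0,0.04,0.011,-0.006,0,0,0,0.084,0.017,-0.008,0,0,0,0.125,0.023,-0.01,0,0,0,0.167,0.023,-0.01,0,0,0,0.167,0.023,-0.01,0,0,0,0.167,0.023,-0.01,0,0,0,0.167,0.023,-0.01,0,0,0,0.167]
}}

```text
t: 5.17
ee_pos: [0.4658, 0.036, 0.0831]
eef_rot: [3.141, -0.0, 0.808]
wrist_force: [-0.4, -0.1, 0.0]
grip_width: 0.0002
```

```bash
cat >> h.py <<'E'
def whiteang(s,o):
    """white line on rib: bright narrow blob inside the dial, elongated, surrounded by black"""
    g=s['pixels'].min(2); m=(g>200).astype(np.uint8); n,l,st,c=cv2.connectedComponentsWithStats(m); out=[]
    for i in range(1,n):
        ys,xs=np.where(l==i)
        if not 80<len(xs)<2500: continue
        w=np.array([wray(s,o,u,.1)[:2] for u in zip(xs,ys)],np.float32); d=w.mean(0)-AX
        if not .015<np.hypot(*d)<.042: continue
        L=cv2.fitLine(w,2,0,.01,.01).ravel()[:2]; L=L*np.sign(L@d); out.append((len(xs),c[i].round(),round(float(np.degrees(np.arctan2(L[1],L[0]))%360),1),round(float(np.degrees(np.arctan2(d[1],d[0]))%360),1)))
    return out
E
python3 - <<'E'
from h import *
np.set_printoptions(suppress=True,linewidth=150)
o=env.observe(); s=snap('wrist','w4'); print('rib',whiteang(s,o))
for n in('w3',):
  q={**s,'pixels':cv2.imread(f'pics/{n}.png')}; print(n,whiteang(q,{**o,'ee_pos':np.array([.46525,.0318,.0838]),'eef_rot':np.array([3.1402,-.0011,.9341])}))
q={**s,'pixels':cv2.imread(f'pics/w2.png')}; print('w2',whiteang(q,{**o,'ee_pos':np.array([.46798,.01456,.0839]),'eef_rot':np.array([3.14,-.0004,1.4548])}))
o,r=plan([(*fing(q,191.5)[0],.083,101.5-q) for q in np.linspace(54,78,9)[1:]]); print(o['ee_pos'],o['eef_rot'],o['wrist_force'])
print(r)
E
```

```text
rib [(490, array([295., 269.]), 130.4, 130.4), (210, array([414., 317.]), 355.6, 273.7)]
w3 [(332, array([445., 285.]), 26.9, 316.5), (470, array([293., 276.]), 143.4, 143.4), (197, array([402., 322.]), 356.3, 270.3), (87, array([336., 336.]), 130.7, 212.1)]
w2 [(502, array([291., 266.]), 160.2, 161.5), (194, array([400., 326.]), 25.6, 301.0)]
[0.46577324 0.03599742 0.08300816] [ 3.14140207 -0.00017044  0.80736823] [ 0.89005367  0.14204854 -0.36589584]
[[ 0.009 -0.002  0.     0.    -0.     0.039]
 [ 0.017 -0.006  0.     0.    -0.     0.106]
 [ 0.026 -0.009  0.     0.    -0.     0.172]
 [ 0.036 -0.012  0.     0.    -0.     0.239]
 [ 0.045 -0.014  0.     0.    -0.     0.306]
 [ 0.054 -0.016  0.     0.    -0.     0.372]
 [ 0.064 -0.017  0.     0.    -0.     0.439]
 [ 0.074 -0.018  0.     0.    -0.     0.506]]
```

The white line now measures 130.4°, against 160.8° at click 1 and about 191° at the start, so the dial is at click 2. Next is the third click.

{"fn": "step_arm", "kwargs": {
  "increments": [0.009,-0.002,0,0,0,0.04,0.017,-0.006,0,0,0,0.106,0.026,-0.009,0,0,0,0.172,0.036,-0.012,0,0,0,0.239,0.045,-0.014,0,0,0,0.306,0.054,-0.016,0,0,0,0.372,0.064,-0.017,0,0,0,0.439,0.082,-0.018,0,0,0,0.56]
}}

```text
t: 5.88
ee_pos: [0.4734, 0.0499, 0.0826]
eef_rot: [-3.141, 0.002, 0.364]
wrist_force: [-0.6, -0.5, 0.8]
grip_width: 0.0001
```

```bash
python3 - <<'E'
from h import *
np.set_printoptions(suppress=True,linewidth=150)
env.snapshot('wrist');env.snapshot('wrist')
o=env.observe(); s=snap('wrist','w5'); print('rib',whiteang(s,o))
o,r=plan([(*fing(q,191.5)[0],.083,101.5-q) for q in np.linspace(80,109,9)[1:]]); print(o['ee_pos'],o['eef_rot'],o['wrist_force'])
print(r)
E
```

```text
rib [(493, array([295., 265.]), 100.3, 100.4), (206, array([406., 322.]), 325.6, 241.1)]
[0.47464672 0.05031945 0.0829224 ] [ 3.14150129 -0.00029196  0.36935299] [ 0.25460507 -0.52314282 -0.4253237 ]
[[ 0.008 -0.004 -0.     0.    -0.     0.073]
 [ 0.019 -0.008 -0.     0.    -0.     0.154]
 [ 0.03  -0.012 -0.     0.    -0.     0.234]
 [ 0.041 -0.015 -0.     0.    -0.     0.315]
 [ 0.053 -0.016 -0.     0.    -0.     0.395]
 [ 0.064 -0.018 -0.     0.    -0.     0.476]
 [ 0.076 -0.018 -0.     0.    -0.     0.556]
 [ 0.087 -0.018 -0.     0.    -0.     0.637]]
```

Click 3 measures 100.4°. Now the fourth.

{"fn": "step_arm", "kwargs": {
  "increments": [0.008,-0.004,0,0,0,0.073,0.019,-0.008,0,0,0,0.154,0.03,-0.012,0,0,0,0.234,0.041,-0.015,0,0,0,0.315,0.053,-0.016,0,0,0,0.395,0.064,-0.018,0,0,0,0.476,0.076,-0.018,0,0,0,0.556,0.087,-0.018,0,0,0,0.637]
}}

```text
t: 6.7
ee_pos: [0.4879, 0.0601, 0.0825]
eef_rot: [3.142, 0.003, -0.134]
wrist_force: [-1.9, 1.0, 0.1]
grip_width: -0.0
```

```bash
python3 - <<'E'
from h import *
np.set_printoptions(suppress=True,linewidth=150)
env.snapshot('wrist');env.snapshot('wrist')
o=env.observe(); s=snap('wrist','w6'); print('rib',whiteang(s,o))
print(o['ee_pos'],o['eef_rot'],o['wrist_force'])
E
```

```text
rib [(343, array([447., 283.]), 326.5, 256.2), (486, array([292., 276.]), 82.8, 82.9), (206, array([405., 321.]), 297.2, 211.9), (100, array([336., 336.]), 71.9, 152.1)]
[0.48941085 0.05993421 0.08277914] [-3.14158069  0.00004199 -0.13120902] [-0.20399455 -0.75192895 -0.32279578]
```

The rib is at 82.8°, flush with the finger and not yet snapped. I'll advance a few degrees, slowly.

{"fn": "step_arm", "kwargs": {
  "increments": [0.004,-0.001,0,0,0,0.03,0.008,-0.002,0,0,0,0.055,0.012,-0.003,0,0,0,0.08,0.014,-0.004,0,0,0,0.095,0.014,-0.004,0,0,0,0.095,0.014,-0.004,0,0,0,0.095,0.014,-0.004,0,0,0,0.095,0.014,-0.004,0,0,0,0.095]
}}

```text
t: 7.52
ee_pos: [0.4922, 0.0603, 0.0829]
eef_rot: [3.142, 0.0, -0.208]
wrist_force: [-0.6, -0.3, 0.7]
grip_width: -0.0001
```

```bash
python3 - <<'E'
from h import *
np.set_printoptions(suppress=True,linewidth=150)
o=env.observe(); s=snap('wrist','w7'); print('rib',whiteang(s,o))
print(o['ee_pos'],o['eef_rot'],o['wrist_force'])
E
```

```text
rib [(376, array([451., 275.]), 327.1, 258.0), (494, array([292., 266.]), 70.3, 70.3), (203, array([410., 318.]), 295.4, 213.3)]
[0.49224577 0.06032643 0.08285413] [ 3.14159093  0.00007145 -0.20805341] [-0.57909785 -0.27782164  0.71605757]
```

View pics/w7.png

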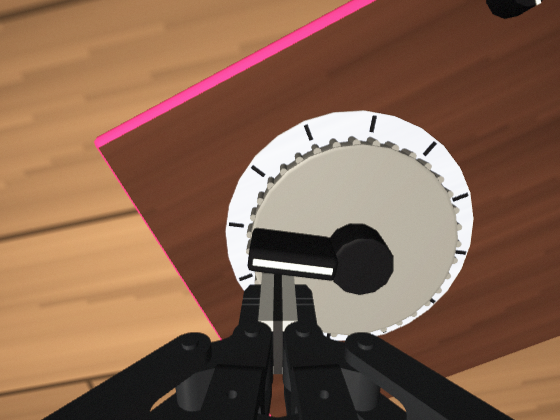

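The rib stands at 70.3°, 120.7° from its start, with a gap to the finger: that is click 4. I'll back off, lift, and go to the trigger box.

{"fn": "step_arm", "kwargs": {
  "increments": [-0.03,0,0,0,0,0,-0.05,0,0,0,0,0,-0.05,0,-0.1,0,0,0,-0.05,0,-0.25,0,0,0,-0.05,0,-0.4,0,0,0,-0.05,0,-0.55,0,0,0,-0.05,0,-0.65,0,0,0,-0.05,0,-0.65,0,0,0]
}}

```text
t: 8.23
ee_pos: [0.4857, 0.0627, 0.2181]
eef_rot: [-3.139, -0.01, -0.208]
wrist_force: [0.9, 0.5, 0.7]
grip_width: -0.0001
```

{"fn": "step_arm", "kwargs": {
  "increments": [0,0.15,0,0,0,0,0,0.3,0,0,0,0,0,0.45,0,0,0,0,0,0.6,0,0,0,0,0,0.75,0,0,0,0,0,0.9,0,0,0,0,0,1,0,0,0,0,0,1,0,0,0,0]
}}

```text
t: 8.9
ee_pos: [0.4396, -0.1359, 0.2118]
eef_rot: [3.14, 0.002, -0.212]
wrist_force: [0.4, 0.1, 0.3]
grip_width: 0.0001
```

```bash
python3 - <<'E'
from h import *
np.set_printoptions(suppress=True,linewidth=150)
o,r=plan([(.516,-.317,.16,-12)]); print(o['ee_pos'],r,o['wrist_force'],o['t']); s=snap('wrist','w8'); C=np.linalg.inv(wcam(s,o)); p=C[:3,:3]@[.516,-.317,.059]+C[:3,3]; p=s['mtx']@p; print(p/p[2])
E
```

```text
[ 0.43955641 -0.13589088  0.2118402 ] [[ 0.564  0.805  0.259  0.002  0.002 -0.003]] [0.44185151 0.09967594 0.25808953] 8.9
[500.98509951  42.55635374   1.        ]
```

{"fn": "step_arm", "kwargs": {
  "increments": [0.03,0.13,0,0,0,0,0.06,0.26,0,0,0,0,0.09,0.39,0,0,0,0,0.12,0.52,0,0,0,0,0.16,0.65,0,0,0,0,0.2,0.76,0,0,0,0,0.2,0.8,0,0,0,0,0.2,0.8,0,0,0,0]
}}

```text
t: 9.62
ee_pos: [0.4471, -0.2983, 0.2121]
eef_rot: [-3.141, 0.001, -0.209]
wrist_force: [1.0, 0.7, -0.7]
grip_width: -0.0002
```

```bash
python3 - <<'E'
from h import *
env.snapshot('wrist');env.snapshot('wrist')
o=env.observe(); s=snap('wrist','w9'); C=np.linalg.inv(wcam(s,o)); p=C[:3,:3]@[.516,-.317,.059]+C[:3,3]; p=s['mtx']@p; print(o['ee_pos'],(p/p[2])[:2])
E
```

```text
[ 0.44685447 -0.29634865  0.21203917] [286.77211087 101.54138973]
```

View pics/w9.png

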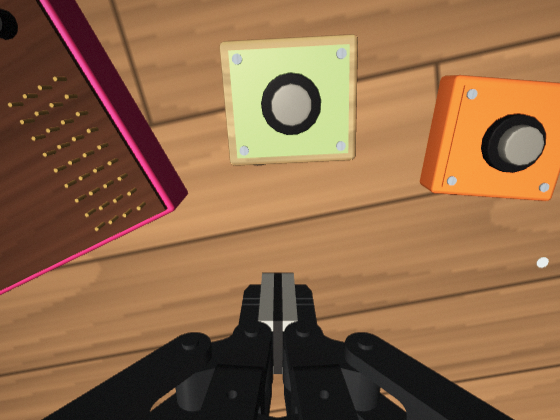

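The trigger's grey cap is at (292,105) on the light-wood box with the green plate, close to the predicted (287,102). The orange look-alike is off to the right at (518,145).

```bash
python3 - <<'E'
from h import *
np.set_printoptions(suppress=True,linewidth=150)
o=env.observe(); s=snap('wrist'); x0,y0=258,70; p=s['pixels'][y0:140,x0:325]; h=cv2.cvtColor(p,cv2.COLOR_BGR2HSV)
m=((h[...,2]>100)&(h[...,1]<50)).astype(np.uint8); n,l,st,ce=cv2.connectedComponentsWithStats(m); i=1+np.argmax(st[1:,4]); c=ce[i]+[x0,y0]
P=wray(s,o,c,.059); print(st[i],c,P)
_,r=plan([(P[0],P[1],.12,-12),(P[0],P[1],.066,-12)]); print(r)
E
```

```text
[  14   14   39   42 1283] [291.04832424 104.43024162] [ 0.51338005 -0.31957755  0.059     ]
[[ 0.349  0.047  0.461 -0.002  0.002  0.003]
 [ 0.35   0.047  0.731 -0.002  0.002  0.003]]
```

{"fn": "step_arm", "kwargs": {
  "increments": [0.1,0.02,0.1,0,0,0,0.2,0.03,0.2,0,0,0,0.3,0.04,0.3,0,0,0,0.35,0.047,0.4,0,0,0,0.35,0.047,0.5,0,0,0,0.35,0.047,0.6,0,0,0,0.35,0.047,0.68,0,0,0,0.35,0.047,0.72,0,0,0]
}}

```text
t: 10.48
ee_pos: [0.5124, -0.319, 0.0663]
eef_rot: [-3.139, 0.004, -0.207]
wrist_force: [0.1, -0.5, -1.3]
grip_width: 0.0001
```

```bash
python3 - <<'E'
from h import *
env.snapshot('side');env.snapshot('scene')
o,r=plan([(.5134,-.3196,.052,-12)]); print(o['ee_pos'],o['wrist_force'],r)
E
```

```text
[ 0.51251448 -0.31963021  0.06708568] [-0.58718539 -0.74518873  1.0651638 ] [[ 0.005 -0.001  0.075 -0.003  0.005  0.003]]
```

{"fn": "step_arm", "kwargs": {
  "increments": [0,0,0.015,0,0,0,0,0,0.03,0,0,0,0,0,0.045,0,0,0,0,0,0.055,0,0,0,0,0,0.065,0,0,0,0,0,0.07,0,0,0,0,0,0.074,0,0,0,0,0,0.074,0,0,0]
}}

```text
t: 11.25
ee_pos: [0.5144, -0.3221, 0.0547]
eef_rot: [3.141, -0.001, -0.208]
wrist_force: [-0.7, 0.4, 4.2]
grip_width: -0.0001
```

```bash
python3 - <<'E'
from h import *
for _ in range(3):
    env.snapshot('side'); o=env.observe(); print(o['ee_pos'],o['wrist_force'])
E
```

```text
[ 0.5144051  -0.32216191  0.05473155] [0.46097858 0.39652006 4.04611362]
[ 0.51438428 -0.32215716  0.05470291] [0.15110971 0.51714876 3.72543127]
[ 0.51437496 -0.32212652  0.05466499] [0.32133297 0.32092464 3.80052478]
```

The button is about 4.3 mm down at about 4 N, so not yet all the way. I'll press a little further.

{"fn": "step_arm", "kwargs": {
  "increments": [0,0,0.004,0,0,0,0,0,0.008,0,0,0,0,0,0.011,0,0,0,0,0,0.014,0,0,0,0,0,0.016,0,0,0,0,0,0.018,0,0,0,0,0,0.018,0,0,0,0,0,0.018,0,0,0]
}}

```text
t: 12.07
ee_pos: [0.5145, -0.3222, 0.0529]
eef_rot: [3.141, -0.001, -0.208]
wrist_force: [-2.4, 2.6, 14.9]
grip_width: -0.0
```

```bash
python3 - <<'E'
from h import *
for _ in range(3):
    env.snapshot('side'); o=env.observe(); print(o['ee_pos'],o['wrist_force'])
E
```

```text
[ 0.51444296 -0.32221775  0.05291643] [-2.37457329  2.33493672 14.77689232]
[ 0.51442886 -0.32220324  0.05290435] [-2.5033946   2.425924   16.04241365]
[ 0.51443275 -0.3221968   0.05290476] [-2.0504291   2.26903109 15.93137567]
```

At 15 N and z = 0.0529 the button is bottomed, the full 6 mm. I'll lift off and go back for a view.

{"fn": "step_arm", "kwargs": {
  "increments": [0,0,-0.05,0,0,0,0,0,-0.1,0,0,0,0,0,-0.2,0,0,0,0,0,-0.35,0,0,0,0,0,-0.5,0,0,0,-0.1,0,-0.65,0,0,0,-0.2,0,-0.75,0,0,0,-0.35,0,-0.8,0,0,0]
}}

```text
t: 12.88
ee_pos: [0.4469, -0.3086, 0.2138]
eef_rot: [3.139, -0.005, -0.207]
wrist_force: [0.8, 0.1, 1.1]
grip_width: -0.0002
```

{"fn": "step_arm", "kwargs": {
  "increments": [0,0,0,0,0,0,0,0,0,0,0,0,0,0,0,0,0,0,0,0,0,0,0,0,0,0,0,0,0,0,0,0,0,0,0,0,0,0,0,0,0,0,0,0,0,0,0,0]
}}

```text
t: 13.55
ee_pos: [0.4455, -0.3072, 0.21]
eef_rot: [-3.141, 0.001, -0.208]
wrist_force: [0.1, 0.2, -0.1]
grip_width: 0.0001
```

```bash
python3 - <<'E'
from h import *
o=env.observe(); print(o['t'],o['ee_pos'],o['wrist_force'])
a=snap('scene','f'); p=a['pixels']
W=cv2.resize(p[130:300,110:370],None,fx=3,fy=3,interpolation=2); cv2.imwrite('pics/fc.png',W)
a0=cv2.imread('pics/a.png'); d=cv2.absdiff(p,a0).max(2)
for n,(x,y,w,h) in dict(batA=(158,220,28,20),batB=(420,260,32,24),screw=(230,266,92,30)).items(): print(n,(d[y:y+h,x:x+w]>40).sum())
E
```

```text
13.55 [ 0.44545504 -0.30721209  0.20997531] [ 0.07629046  0.17393157 -0.12717572]
batA 0
batB 0
screw 0
```

View pics/fc.png

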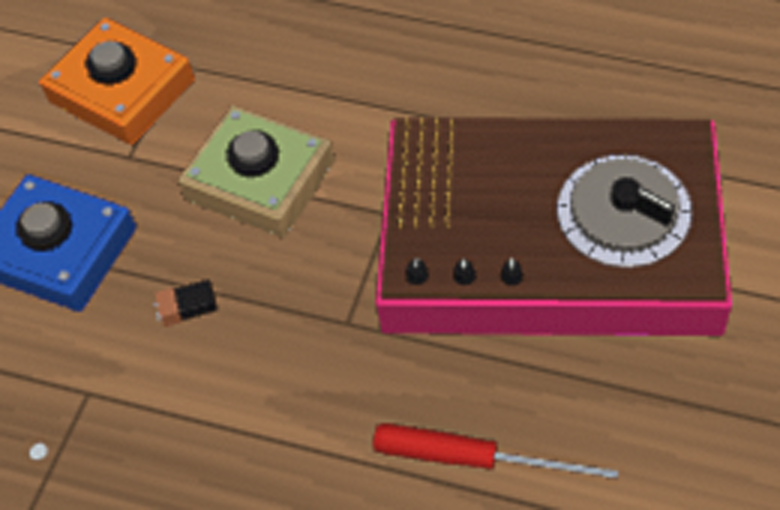

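The final view shows the rib at four clicks: hub at (625,195), rib tip at (672,213) in the crop. The trigger's cap is up, and the batteries and the screwdriver have not moved.

```bash
python3 -c "
from h import *
print(env.job_done())"
```

```text
the job is handed in; nothing more can be done
None
```

The dial is at the fourth click and the trigger button has been pressed all the way down and released. The job is handed in at about 13.6 s of the 64 s; no verdict was reported.

- **Dial:** I pushed the rib round with the shut fingertips, one click at a time. It measured about 191° at the start, then 160.8°, 130.4°, 100.4° and 70.3°, so 120.7° clockwise in all. At clicks two and four the first push left the rib flush with the finger just past half-way, and a further few degrees brought each click.
- **Button:** The first press stopped about 4.3 mm down at 4 N. I pressed further to about 6 mm and 15 N, where it bottomed, then lifted off.
- **Last checks:**
  - The final picture shows the dial at the fourth click and the button cap up.
  - Comparing pictures showed no change at either battery or the screwdriver.
  - The arm is clear at 0.21 m, with wrist force near zero.
- **Disagreements:** The two fixed cameras put the button cap about 4 mm apart, so I used the wrist camera's closer measurement. My first dark-pixel reading of the rib angle (126°) was unreliable, so I used the white line on the rib instead.

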